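Hang the dial thermometer back on its peg

ROBOT

A 7-joint arm with a two-finger parallel gripper is mounted at the origin on a cart in front of the work surface, level with it; the furniture and walls round the work are solid. World frame = base frame: x ahead of the robot, y to its left, z up, the work surface at z = 0. Lengths are in m, angles in rad, forces in N, time in s.
With the tool pointing down it reaches from about 0.425 to 0.925 m from the base axis. Payload 6.8 kg.
Tool frame: the origin (TCP) lies at the very end of the fingers, on their centre line; the grasp point (between the pads) lies 19 mm behind it (r.grip_point_offset is the distance from the TCP to the grasp point, in m); z points along the fingers, y is the line along which they close (so a half turn about z gives the same grasp; the last joint's range is limited). The gripper opens to 85 mm and grips with 20 to 120 N. Pads are 22 mm wide; open, the fingers measure 114 mm over their backs; the gripper's body (76 mm by 85 mm) begins 54 mm behind the grasp point. The pads swing forward as they close: fully open they stand 13 mm farther back than shut.
Start: joints at [-1.307, 0.477, 0.022, 1.555, -0.011, 1.109, -0.083], TCP at [0.245, 0.629, 0.231] pointing down, gripper open.
Joint ranges: [-2.96, 2.96], [-0.34, 2.1], [-1.41, 1.46], [0.24, 2.44], [-1.37, 4.51], [0.17, 1.92], [-2.96, 2.96]. Speed limits (rad/s): [2.39, 2.39, 3.14, 3.14, 3.14, 3.14, 3.14].

INTERFACE

Orientations are given as a rotation vector (axis times angle).
In Python, from bench import status, eyes, r gives the robot as it stands.
- The arm moves only by the shell command python3 -m crank 'ROWS' [OPENING] [FORCE]. ROWS is JSON, a list of rows, each a list of 6 numbers: the shift along the tool's x, y, z normalised to -1 to 1, where 1 is 0.02 m, then the turn, a rotation vector about the tool's x, y, z normalised to -1 to 1, where 1 is 45 degrees. A call has 1 to 12 rows; each row shifts and turns the commanded pose from where the row before left it, along the tool's axes as they then stand; what a row does not reach is not made up. A row lasts 1/10 s, in which the tool goes at most 50 mm and 8.59 degrees, less where a joint would pass 70% of its speed; a pose out of reach is approached as far as the arm can. A call with a number of a shift or a turn outside -1 to 1 is refused whole. A call with a gripper value outside its range is refused whole. OPENING is the opening, from 0 (shut) to 1 (fully open), set as the call begins (- or left out, the last holds). The fingers move at their own pace and stop on an object; FORCE is the grip in N (left out, the last holds). Time passes only in rows, so rows that do not move let the fingers close. It gives the time, the measured TCP pose, the force, the opening and the grip force at its end, in the units of the state.
- status.get_obs(): the state, without advancing time (a new reading comes with each control period).
- eyes.grab_frame(name): name is "scene" or "side" or "wrist"; returns a dict with "image" (400x640x3 uint8, red, green, blue), "depth" (400x640 float32, m along the optical axis (not along the pixel's ray), 0 where there is no reading), "fovy" (degrees; the focal length in pixels is half the picture's height over the tangent of half this angle, whatever the lens; pixels are square), "cx", "cy" (the principal point, pixels), "world_to_cam" (4x4, takes a point from world to camera coordinates). Camera axes: x right, y up, looking along -z (the intrinsics and any distortion apply to the point x, -y, -z); pixel columns grow to the right and rows downward; lengths in m; the calibration is good to about 2 mm. The wrist camera is an equidistant fisheye: a pixel r from the principal point sees the ray r / f radians off the axis. A picture is of the moment at which its call begins.
- r.hand_in(): hands the job in; it is judged then, once.
The state is a dict: "clock": time; "joints": joint angles; "qvel": joint speeds; "tau": joint torques, N m; "tcp_pos": TCP position; "orientation": TCP orientation; "contact_force": force on the tool from outside, world axes, zero at the start; "moment": the same for the moment, N m; "grip_width": finger opening in m; "gripper_force": force on a finger pad.
Only numpy, scipy, OpenCV 4.12 (cv2) and the standard library are available. Lean on these libraries where they do the work, as an engineer would, in place of code of your own. Each camera call takes 0.05 s, during which the arm holds its last target. There are 200 camera calls.

TASK

The dial thermometer has been put down on the worktop. Hang it by the keyhole in its back on the free middle peg of the slatted rack, dial facing out into the room and upright; the peg's height is not known exactly, so feel for it gently rather than force it, let go, and leave the things standing around where they are.

Things in the scene. Friction and masses are not known exactly. Their poses are not given: they have to be found in the camera images.
- thermo_mid (a point): Dial thermometer: white box case, 30 deep (x), 56 wide (y), 100 high (z), 0.13 to 0.22 kg, standing on its underside at first. This point: the centre of the case, 50 above its underside. z to its top; -x out of the dial (round, 49 across, 3 proud); +x out of its flat back, which holds the keyhole. The flat bare flanks, 56 apart, are the place to hold it, high up. (mm)
- keyhole (a point): Centre of the wide part of the keyhole, in the plane of the back, axes as the case's: 17 x 17, corners cut, through a 4 thick wall with 12 hollow behind it. From it a slot 8 wide leads up, ending 21 above this point. To hang: the head goes through here until the back lies on the slats, then the case comes down about 18, until the slot's end rests on the peg's neck. (mm)
- free_gap (a point): Point on the front face of the slatted wooden rack, in the 8 wide gap between its two middle slats, 175 above the worktop. -x points out of the panel into the room, y along it, z up. The free peg stands out of this gap; it was clamped anywhere from 12 below to 12 above this point and that height is not measured. It is clamped tight and does not slip. (mm)
- panel_top (a point): Middle of the front top edge of the rack's panel (292 wide, 12 thick, top 198 above the worktop, strip feet 22 out in front); axes as the gap's. The free peg is a steel mushroom: neck 6 thick; head 14 across, its rear 6.5 and its front 10.5 from the panel's face. The panel is springy: at the peg it yields 1 for about 5 N. Over 18 N between thermometer and rack is forcing it. (mm)
- rack: Strip-steel feet of the rack, fixed to the worktop, carrying panel and pegs; origin on the worktop below the middle of the panel's front face, -x out into the room. A peeler and a can opener are fixed on two more pegs, 112 either side of the free one; each reaches 22 sideways of its peg and 31 out of the panel. (mm)
- spice_jar: bystander: small spice jar with a dark green lid, 46 mm across, 106 mm high, standing on the worktop left of the rack; origin at its underside
- glass: bystander: empty glass tumbler, 80 mm across, 91 mm high; origin at its underside
- jam_jar: bystander: glass jar with a dark red lid, 77 mm across, 92 mm high; origin at its underside
- board: bystander: wooden chopping board lying flat in front of the rack, 150 x 220 x 22 mm; origin at the centre of its underside
- thermometer: the same thermometer; origin at the centre of its underside, axes as above
There are look-alikes about, which are no part of the job. What is shaped like the thermometer but red is not meant.

How it is judged:
On the way:
1. the thermometer is lifted off the worktop (height (world z) of thermo_mid above 0.09 m), for 0.2 s.
At the end, for the whole second after the job is handed in: The thermometer hangs at rest, let go, on the free peg: dial outward, upright within 0.14 rad, its back within about 3.5 mm of the slats, its centre within 5 mm sideways of the gap and 10 to 40 mm below the rack's measured point (where it seats for any peg height) (x of free_gap in the frame of thermo_mid between 0.012 and 0.0185 m and x of keyhole in the frame of free_gap above -0.0034 m and y of free_gap in the frame of thermo_mid between -0.005 and 0.005 m and z of free_gap in the frame of thermo_mid between 0.01 and 0.04 m and angle between thermo_mid's own z axis and vertical below 0.14 rad and linear speed of thermometer below 0.02 m/s); the robot touches nothing.
It fails at once if the thermometer is forced: more than 18 N between it and the rack (contact force between thermometer and rack above 18 N).
It fails at once if the thermometer falls over or is dropped on its side (angle between thermo_mid's own z axis and vertical above 0.6 rad).
It fails at once if a bystander is pushed by more than 25 mm (distance of any of spice_jar, glass, jam_jar, board from where it was at the start of the episode above 0.025 m).
It also fails if it takes over 61 s, if anything falls off the work surface, if the arm or the gripper's body presses on something with over 40 N, if the wrist force passes 120 N, or if a joint passes its speed limit or range.

## Working session

There is one attempt and no reset: what is moved stays moved. The work goes in short steps, Python scripts to look and compute and a shell command to move; the robot and the scene stay as the last step left them, time stands still between calls to the robot, and variables do not carry over. Pictures are saved under pics/ and viewed, at most 10 in all, crops included, and the job is handed in when it is done.

```bash
mkdir -p pics; ls; cat > h.py <<'E'
import numpy as np, cv2
from bench import status, eyes, r
from scipy.spatial.transform import Rotation as R
def grab(n):
    f=eyes.grab_frame(n); f['f']=200/np.tan(np.radians(f['fovy'])/2); f['name']=n
    f['c2w']=np.linalg.inv(f['world_to_cam']); return f
def ray(f,u,v):
    x=(u-f['cx'])/f['f']; y=(v-f['cy'])/f['f']
    if f['name']=='wrist':
        t=np.hypot(x,y); s=np.sinc(t/np.pi); d=np.array([x*s,-y*s,-np.cos(t)])
    else: d=np.array([x,-y,-1.])
    return f['c2w'][:3,3], f['c2w'][:3,:3]@d
def onz(f,u,v,z):
    o,d=ray(f,u,v); return o+d*(z-o[2])/d[2]
def pt(f,u,v):   # depth point (d has z=-1 for pinhole)
    o,d=ray(f,u,v); k=1 if f['name']!='wrist' else 1/abs((f['c2w'][:3,:3].T@d)[2])
    return o+d*k*f['depth'][int(v),int(u)]
def cloud(f):
    v,u=np.mgrid[0:400,0:640]; x=(u-f['cx'])/f['f'];y=(v-f['cy'])/f['f']
    if f['name']=='wrist':
        t=np.hypot(x,y); s=np.tan(t)/np.maximum(t,1e-9); x=x*s;y=y*s
    D=f['depth']; P=np.stack([x*D,-y*D,-D],-1)
    return P@f['c2w'][:3,:3].T+f['c2w'][:3,3]
def save(f,n): cv2.imwrite('pics/'+n,f['image'][:,:,::-1])
E
python3 - <<'E'
from h import *
import pickle
o=status.get_obs();print({k:np.round(v,3) for k,v in o.items()})
F={}
for n in('scene','side'):
    f=grab(n);F[n]=f;save(f,n+'0.png');print(n,f['f'],f['cx'],f['cy'],f['c2w'].round(3).tolist())
pickle.dump(F,open('F.pkl','wb'))
E
```

```text
pics
{'clock': np.float64(0.0), 'joints': array([-1.307,  0.478,  0.022,  1.556, -0.012,  1.109, -0.083]), 'qvel': array([ 0.   , -0.   ,  0.002,  0.   ,  0.001, -0.002, -0.   ]), 'tau': array([-1.0000e-03, -5.9645e+01,  1.6080e+00, -2.8120e+01,  1.3000e-02,
        9.0000e-03,  0.0000e+00]), 'tcp_pos': array([0.245, 0.628, 0.23 ]), 'orientation': array([-5.810e-01, -3.087e+00,  3.000e-03]), 'contact_force': array([ 0.042, -0.143, -0.347]), 'moment': array([ 0.02 ,  0.038, -0.013]), 'gripper_force': np.float64(0.0), 'grip_width': np.float64(0.085)}
scene 432.59594737338966 315.7971526878587 192.90423388010117 [[0.833, 0.417, -0.364, 0.195], [-0.554, 0.632, -0.542, -0.254], [0.004, 0.653, 0.757, 0.866], [0.0, 0.0, 0.0, 1.0]]
side 414.69040091454127 317.2252657049134 197.1908894086413 [[-0.936, 0.146, -0.321, 0.238], [-0.353, -0.432, 0.83, 1.137], [-0.017, 0.89, 0.456, 0.624], [0.0, 0.0, 0.0, 1.0]]
```

View pics/scene0.png

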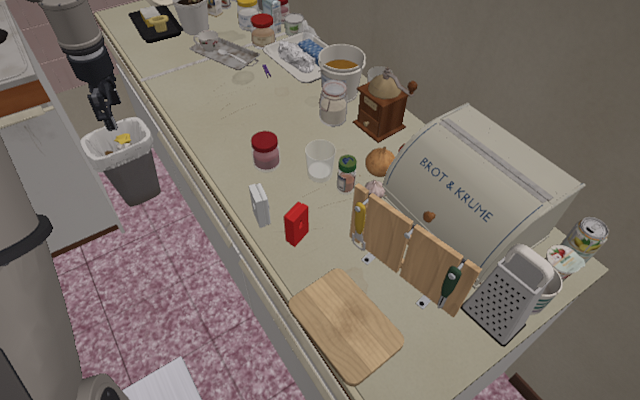

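View pics/side0.png

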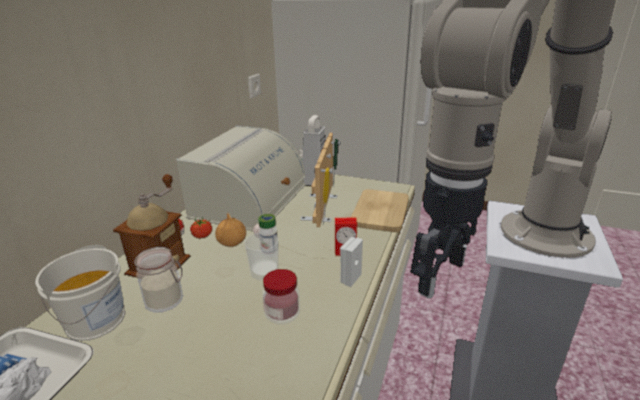

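In scene, the white box (260,205) and the red one (297,224) are both shaped like the thermometer. The white one fits and the red is excluded by the brief. In side they are at (351,262) and (345,236). The rack is at scene (355..478,190..310) with its free peg near (408,235), the peeler to its left and the can opener to its right. Next I'll measure and make an enlarged crop.

```bash
python3 - <<'E'
from h import *
import pickle
F=pickle.load(open('F.pkl','rb'))
a=cv2.resize(F['scene']['image'][170:260,230:330],(400,360),interpolation=cv2.INTER_CUBIC)
b=cv2.resize(F['scene']['image'][170:260,340:440],(400,360),interpolation=cv2.INTER_CUBIC)
c=cv2.resize(F['side']['image'][200:300,310:390],(288,360),interpolation=cv2.INTER_CUBIC)[:,:]
cv2.imwrite('pics/crop0.png',cv2.hconcat([cv2.resize(x,(266,360)) for x in(a,b,c)])[:,:,::-1])
# white box by depth: height above table
for n,box in(('scene',(235,165,285,240)),('side',(335,225,370,295))):
    f=F[n];P=cloud(f);u0,v0,u1,v1=box;Q=P[v0:v1,u0:u1].reshape(-1,3);C=f['image'][v0:v1,u0:u1].reshape(-1,3).astype(int)
    ok=(Q[:,2]>.015)&(Q[:,2]<.13)&(C.max(1)-C.min(1)<45)&(f['depth'][v0:v1,u0:u1].ravel()>0)
    Q=Q[ok];print(n,len(Q),Q.min(0).round(3),Q.max(0).round(3))
    t=Q[Q[:,2]>np.percentile(Q[:,2],99)-.008];print(' top',len(t),t.mean(0).round(3),cv2.minAreaRect((t[:,:2]*1000).astype(np.float32)))
    print(' all',cv2.minAreaRect((Q[:,:2]*1000).astype(np.float32)))
# rack: front panel plane
f=F['scene'];P=cloud(f);Q=P[185:315,345:482].reshape(-1,3)
C=cv2.cvtColor(f['image'],cv2.COLOR_RGB2HSV)[185:315,345:482].reshape(-1,3)
ok=(Q[:,2]>.03)&(Q[:,2]<.21)&(C[:,0]<22)&(C[:,1]>50)
Q=Q[ok];rng=np.random.default_rng(0);best=0
for i in range(400):
    p=Q[rng.choice(len(Q),3)];n=np.cross(p[1]-p[0],p[2]-p[0]);n/=np.linalg.norm(n)+1e-9
    if abs(n[2])>.2: continue
    m=abs((Q-p[0])@n)<.003
    if m.sum()>best:best=m.sum();M=m
S=Q[M];c=S.mean(0);n=np.linalg.svd(S-c,full_matrices=False)[2][2]; n*=-np.sign(n@c)
t=np.array([-n[1],n[0],0]);t/=np.linalg.norm(t);s=(S-c)@t
print('panel',len(S),c.round(4),n.round(4),'yaw of -x',np.arctan2(n[1],n[0]).round(4),'ends',(c+t*s.min()).round(3),(c+t*s.max()).round(3),s.min(),s.max(),S[:,2].min(),S[:,2].max())
E
```

```text
scene 683 [0.432 0.279 0.015] [0.57  0.526 0.105]
 top 247 [0.451 0.37  0.1  ] ((451.51312255859375, 342.43707275390625), (38.729087829589844, 123.153076171875), 0.8263698816299438)
 all ((486.1435546875, 405.8249206542969), (246.20297241210938, 76.25436401367188), 64.81780242919922)
side 1052 [0.432 0.276 0.015] [0.515 0.406 0.102]
 top 214 [0.45  0.377 0.099] ((451.0511169433594, 373.84161376953125), (57.68339538574219, 28.96864128112793), 78.06363677978516)
 all ((464.1649475097656, 343.9307861328125), (54.5919189453125, 129.9941864013672), 23.23088264465332)
panel 5462 [0.6269 0.0437 0.1248] [-0.9794 -0.2017  0.0011] yaw of -x -2.9385 ends [0.595 0.199 0.125] [ 0.654 -0.087  0.125] -0.15892006944526443 0.13361494386914785 0.030091465118475158 0.2019730852356887
```

View pics/crop0.png

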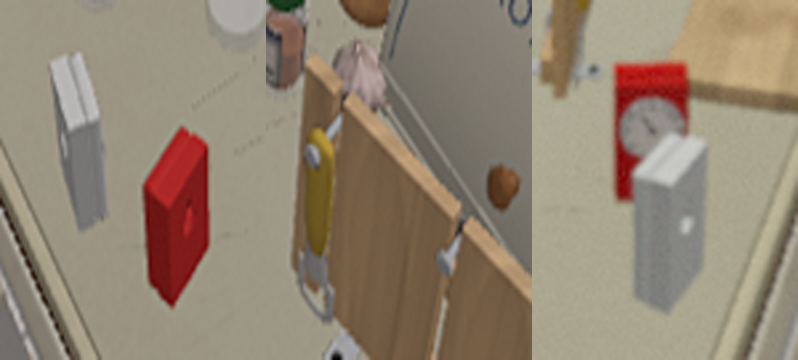

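```bash
python3 - <<'E'
from h import *
import pickle
F=pickle.load(open('F.pkl','rb'))
c=np.array([.6269,.0437,.1248]);n=np.array([-.9795,-.2017,0])
f=F['scene']
g=f['image'][225:250,398:418].astype(int);print('peg blob sat/val');
hsv=cv2.cvtColor(f['image'],cv2.COLOR_RGB2HSV)[222:250,396:424]
m=(hsv[...,1]<45)&(hsv[...,2]>110)
print('\n'.join(''.join('#' if x else '.' for x in row) for row in m))
for u,v in((405,233),(407.3,235),(406,237)):
    o,d=ray(f,u,v);t=((c+n*.0105-o)@n)/(d@n);p=o+d*t;print((u,v),p.round(4),'lat',((p-c)@np.array([.2017,-.9795,0])).round(4))
tt=np.array([.2017,-.9795,0])
print('center',(c+tt*(-.0127)).round(4))
for n_ in('scene','side'):
    P=cloud(F[n_]);C=F[n_]['image'].astype(int)
    q=P.reshape(-1,3);ok=(F[n_]['depth'].ravel()>0)
    red=ok&(C[...,0]>130).ravel()&(C[...,1]<60).ravel()&(q[:,0]>.4)&(q[:,0]<.65)&(q[:,1]>.15)&(q[:,1]<.36)&(q[:,2]>.01)
    t=q[red];t=t[t[:,2]>.092];print(n_,'red top',len(t),cv2.minAreaRect((t[:,:2]*1000).astype(np.float32)))
    # white edges at levels
    # things behind the panel
    d=(q-c)@n; l=(q-c)@tt+.0127
    for a in(-.12,-.09,-.06,-.03,-.015):
        m=ok&(d<a)&(d>a-.03)&(abs(l)<.1);print('  behind',a,m.sum(),np.percentile(q[m,2],99).round(3) if m.sum()>5 else None)
o=status.get_obs();print(R.from_rotvec(o['orientation']).as_matrix().round(3))
E
```

```text
peg blob sat/val
.......................#####
.................#......####
..................#......###
..........................##
...........................#
............................
............................
...............##...........
..............###...........
.............####...........
..........#.####............
.........#######............
.........######.............
...........###..............
............##..............
.............#..............
............................
............................
............................
............................
............................
............................
............................
...........#................
...........#................
..........#.................
..........#.................
..........#.................
(405, 233) [0.6135 0.0567 0.1796] lat -0.0155
(407.3, 235) [0.6146 0.0511 0.1786] lat -0.0097
(406, 237) [0.6144 0.0526 0.1704] lat -0.0112
center [0.6243 0.0561 0.1248]
scene red top 233 ((496.4775085449219, 274.3121337890625), (54.63628387451172, 26.788999557495117), 19.600130081176758)
  behind -0.12 2193 0.146
  behind -0.09 395 0.107
  behind -0.06 18 0.004
  behind -0.03 6 0.002
  behind -0.015 24 0.183
side red top 150 ((496.11761474609375, 280.03900146484375), (52.32472610473633, 29.732942581176758), 25.615812301635742)
  behind -0.12 989 0.141
  behind -0.09 521 0.104
  behind -0.06 279 0.003
  behind -0.03 184 0.004
  behind -0.015 63 0.086
[[-0.932  0.363 -0.001]
 [ 0.363  0.932 -0.002]
 [-0.    -0.002 -1.   ]]
```

```bash
python3 -m crank '[[-1,-0.57,0,0,0,0],[-1,-0.57,0,0,0,0],[-1,-0.57,0,0,0,0],[-1,-0.57,0,0,0,0],[-1,-0.57,0,0,0,0],[-1,-0.57,0,0,0,0],[-1,-0.57,0,0,0,0],[-1,-0.57,0,0,0,0],[-1,-0.57,0,0,0,0],[-1,-0.57,0,0,0,0],[0,0,0,0,0,-0.1],[0,0,0,0,0,-0.1]]' 1 20
python3 - <<'E'
from h import *
f=grab('wrist');save(f,'w1.png');print(f['c2w'].round(3),f['f'])
E
```

```text
clock: 1.3
tcp_pos: [0.3914, 0.4478, 0.2311]
orientation: [0.336, 3.123, -0.002]
contact_force: [0.4, 0.2, 0.2]
grip_width: 0.0856
gripper_force: 0.0
[[ 0.213 -0.941 -0.262  0.324]
 [ 0.977  0.205  0.059  0.462]
 [-0.001 -0.268  0.963  0.374]
 [ 0.     0.     0.     1.   ]] 309.70691628693146
```

View pics/w1.png

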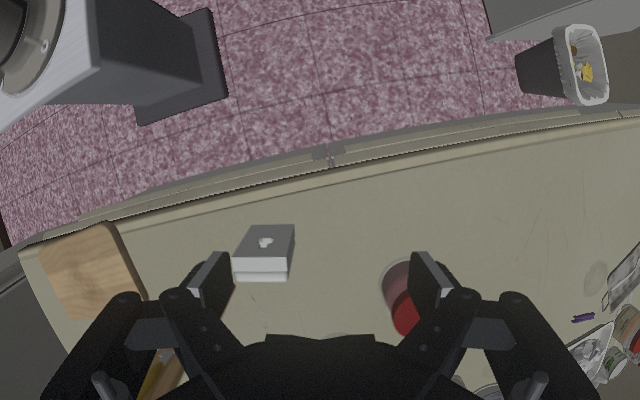

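The wrist view shows the white case at (263,255). Its back, with the light keyhole at (265,242), faces the robot, so the dial faces away and about half a turn is needed. Next I'll measure the keyhole and the top face from here.

```bash
python3 - <<'E'
from h import *
f=grab('wrist');im=f['image'];g=cv2.cvtColor(im,cv2.COLOR_RGB2GRAY)
P=cloud(f)
sub=(slice(215,292),slice(222,305))
Q=P[sub];hsv=cv2.cvtColor(im,cv2.COLOR_RGB2HSV)[sub]
m=(hsv[...,1]<30)&(Q[...,2]>.094)&(Q[...,2]<.11)&(hsv[...,2]>150)
v,u=np.nonzero(m);u=u+222;v=v+215
p=np.array([onz(f,a,b,.1) for a,b in zip(u,v)])
rc=cv2.minAreaRect((p[:,:2]*1000).astype(np.float32));print('top',len(p),rc, p.mean(0))
cv2.imwrite('pics/crop1.png',cv2.resize(im[215:292,222:305],(664,616)[:2],interpolation=cv2.INTER_CUBIC)[:590,:,::-1])
b=g[225:262,240:290]
for i in range(0,37,1): print(225+i,' '.join('%3d'%x for x in b[i,12:40]))
E
```

```text
top 1151 ((450.9571533203125, 371.5875244140625), (55.28147506713867, 27.50678062438965), 79.83153533935547) [0.45036096 0.37215372 0.1       ]
225  93  93  93  91  93  94  94  92  93  93  94  94  92  93  92  92  95  94  93  93  92  92  94  93  93  94  95  95
226  98  95  94  96  95  95  93  96  94  94  95  94  95  96  95  95  93  95  95  95  95  95  94  93  95  95  92  96
227  94  93  96  96  93  94  97  96  96  94  96  92  97  94  95  95  94  96  97  95  95  96  94  98  95  95  96  97
228  96  99  96  94  95  96  94  92  98  97  97  94  93  93  95  92  96  96  92  94  94  96  97  95  95  97  95  96
229  95  96  95  97  91  92  93  98  96  94  94  95  97  93  93  93  92  95  97  95  95  96  95  96  96  96  96  97
230  97  95  94  95  94  96  98  95  95  96  94  95  96  94  96  97  96  97  93  94  95  94  95  96  94  96  95  96
231  92  93  92  96  95  95  96  94  97  98  95  97  94  94  93  94  96  96  97  94  95  95  96  95  93  96  94  95
232  94  95  95  95  95  94  96  97  96  95  95  95  95  96  97  96  94  95  96  95  96  95  96  96  93  96  93  94
233  93  94  92  96  96  95 
[... 2635 characters left out ...]
  94
256 110 110 111 110 111 112 111 111 111 110 109 109 109 109 108 108 107 107 106 102 104 103 101 100 100  97  95  96
257 145 145 144 145 145 145 143 144 145 147 147 144 147 148 150 148 152 152 152 155 153 153 155 159 157 158 161 160
258 170 172 171 172 172 172 171 170 171 171 170 170 170 172 169 170 169 170 169 169 168 168 169 168 168 169 170 168
259 168 167 168 167 169 168 168 169 168 170 170 170 169 170 168 170 170 169 169 168 170 170 169 170 169 170 170 169
260 167 169 168 169 169 168 170 169 169 169 168 166 168 169 169 168 167 169 168 168 169 170 169 168 170 169 168 170
261 168 168 170 168 169 168 169 168 168 169 168 169 167 169 168 171 170 170 168 169 169 170 168 168 169 170 168 170
```

```bash
python3 - <<'E'
from h import *
f=grab('wrist')
b=np.array([-np.sin(np.radians(79.2)),np.cos(np.radians(79.2)),0]);c=np.array([.4507,.3722,0])+b*.015
for u,v in((262,256.5),(262.5,247.3),(265,238),(261,226)):
    o,d=ray(f,u,v);t=(c-o)@b/(d@b);p=o+d*t;print(u,v,p.round(4),((p-c)@np.array([b[1],-b[0],0])).round(4))
o=status.get_obs();M=R.from_rotvec(o['orientation']).as_matrix()
print(o['joints'].round(3),np.degrees(np.arctan2(M[1,1],M[0,1])),(M.T@(np.array([.4507,.3722,.16])-o['tcp_pos'])/.02).round(2))
E
```

```text
262 256.5 [0.4369 0.3802 0.1009] 0.0053
262.5 247.3 [0.4363 0.3767 0.0779] 0.0017
265 238 [0.4359 0.3749 0.0511] -0.0001
261 226 [0.4337 0.3629 0.0095] -0.0124
[-0.998  0.346  0.049  1.756 -0.019  1.041  0.411] 77.54801386158324 [-3.77 -3.1   3.56]
```

```bash
python3 -m crank '[[-0.94,-0.775,0,0,0,-0.01],[-0.94,-0.775,0,0,0,-0.01],[-0.94,-0.775,0,0,0,-0.01],[-0.95,-0.775,0,0,0,-0.007],[0,0,0.5,0,0,0],[0,0,1,0,0,0],[0,0,1,0,0,0],[0,0,1,0,0,0],[0,0,1,0,0,0],[0,0,0,0,0,0],[0,0,0,0,0,0]]' 1 40
python3 - <<'E'
from h import *
o=status.get_obs();M=R.from_rotvec(o['orientation']).as_matrix()
print(np.degrees(np.arctan2(M[1,1],M[0,1])),M[:,2].round(3),(M.T@(np.array([.4507,.3722,.069])-o['tcp_pos'])/.02).round(2))
E
```

```text
clock: 2.55
tcp_pos: [0.451, 0.3744, 0.1412]
orientation: [-0.292, -3.127, 0.001]
contact_force: [-0.4, -0.1, 0.1]
grip_width: 0.0853
gripper_force: 0.0
79.34735479484905 [-0.001 -0.    -1.   ] [-0.01 -0.11  3.61]
```

```bash
python3 -m crank '[[0,-0.1,0.6,0,0,0],[0,0,1,0,0,0],[0,0,1,0,0,0],[0,0,0.8,0,0,0],[0,0,0.2,0,0,0],[0,0,0,0,0,0]]' 1 40
python3 -m crank '[[0,0,0,0,0,0],[0,0,0,0,0,0],[0,0,0,0,0,0],[0,0,0,0,0,0],[0,0,0,0,0,0],[0,0,0,0,0,0],[0,0,0,0,0,0],[0,0,0,0,0,0]]' 0 40
python3 - <<'E'
from h import *
f=grab('wrist');save(f,'w2.png')
E
```

```text
clock: 3.15
tcp_pos: [0.451, 0.3721, 0.0691]
orientation: [-0.291, -3.128, 0.001]
contact_force: [-0.5, -0.0, -0.4]
grip_width: 0.0849
gripper_force: 0.0
clock: 3.95
tcp_pos: [0.4517, 0.3726, 0.0705]
orientation: [0.291, 3.127, 0.002]
contact_force: [-0.1, -0.8, 5.6]
grip_width: 0.0556
gripper_force: 42.7
```

View pics/w2.png

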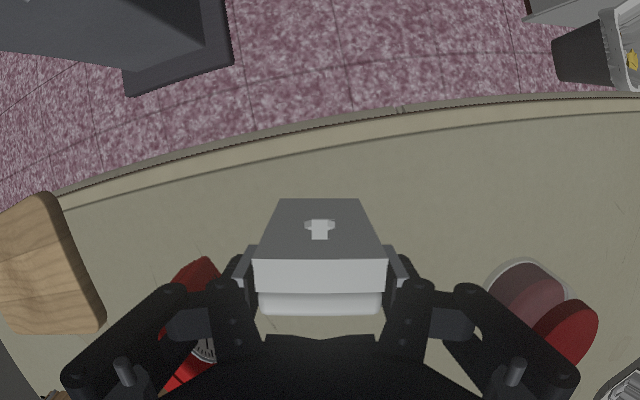

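```bash
python3 -m crank '[[0,0,-0.5,0,0,0],[0,0,-1,0,0,0],[0,0,-1,0,0,0],[0,0,-1,0,0,0],[0,0,-1,0,0,0],[0,0,-1,0,0,0],[0,0,-1,0,0,0],[0,0,-1,0,0,0],[0,0,-0.5,0,0,0]]'
python3 -m crank '[[-0.56,-1,0,0,0,0],[-0.56,-1,0,0,0,0],[-0.56,-1,0,0,0,0],[-0.56,-1,0,0,0,0],[-0.56,-1,0,0,0,0],[-0.56,-1,0,0,0,0],[-0.56,-1,0,0,0,0],[-0.56,-1,0,0,0,0],[-0.56,-1,0,0,0,0],[-0.56,-1,0,0,0,0],[-0.56,-1,0,0,0,0],[-0.56,-1,0,0,0,0]]'
python3 -m crank '[[-0.56,-1,0,0,0,0],[-0.56,-1,0,0,0,0],[-0.56,-1,0,0,0,0],[0,0,0,0,0,0.18],[0,0,0,0,0,0.18],[0,0,0,0,0,0.18],[0,0,0,0,0,0.18],[0,0,0,0,0,0.18],[0,0,0,0,0,0.18],[0,0,0,0,0,0.18],[0,0,0,0,0,0.18],[0,0,0,0,0,0.18]]'
python3 -m crank '[[0,0,0,0,0,0.18],[0,0,0,0,0,0.18],[0,0,0,0,0,0.18],[0,0,0,0,0,0.18],[0,0,0,0,0,0.18],[0,0,0,0,0,0.18],[0,0,0,0,0,0.18],[0,0,0,0,0,0.18],[0,0,0,0,0,0.18],[0,0,0,0,0,0.18],[0,0,0,0,0,0.08],[0,0,0,0,0,0]]'
python3 - <<'E'
from h import *
o=status.get_obs();M=R.from_rotvec(o['orientation']).as_matrix();print(o['joints'].round(2),M.round(3),np.degrees(np.arctan2(M[1,0],M[0,0])))
f=grab('wrist');save(f,'w3.png')
E
```

```text
clock: 4.9
tcp_pos: [0.4516, 0.3725, 0.2316]
orientation: [0.291, 3.126, 0.003]
contact_force: [0.6, 0.3, -1.7]
grip_width: 0.0555
gripper_force: 43.1
clock: 6.1
tcp_pos: [0.5387, 0.1105, 0.2291]
orientation: [-0.291, -3.127, 0.0]
contact_force: [-0.3, -0.2, -0.9]
grip_width: 0.0554
gripper_force: 43.1
clock: 7.3
tcp_pos: [0.5604, 0.0464, 0.2291]
orientation: [-2.099, -2.337, 0.001]
contact_force: [-0.5, -0.7, -1.4]
grip_width: 0.055
gripper_force: 43.1
clock: 8.5
tcp_pos: [0.5605, 0.0465, 0.229]
orientation: [3.125, 0.325, -0.001]
contact_force: [-0.3, -0.4, -1.9]
grip_width: 0.0554
gripper_force: 43.1
[-0.82  0.37  0.8   1.87 -0.31  1.03 -1.25] [[ 0.979  0.206 -0.001]
 [ 0.206 -0.979 -0.   ]
 [-0.001 -0.    -1.   ]] 11.860436510599172
```

View pics/w3.png

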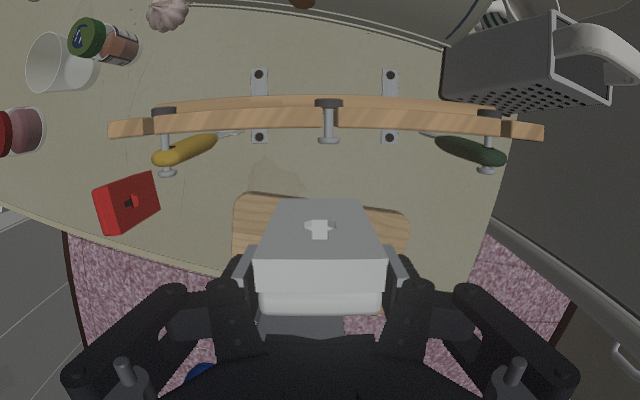

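Wrist view: the peg head is at (328,140), in front of the gap, the keyhole is at (319,228), and the peeler and can opener are on either side. I'll measure the two against each other in the tool frame.

```bash
cat >> h.py <<'E'
def tool():
    o=status.get_obs();M=R.from_rotvec(o['orientation']).as_matrix();return o['tcp_pos'],M
E
python3 - <<'E'
from h import *
f=grab('wrist');p,M=tool();P=(cloud(f)-p)@M   # tool frame
D=f['depth'];im=f['image'];hsv=cv2.cvtColor(im,cv2.COLOR_RGB2HSV)
def fit(S):
    for _ in range(4):
        c=np.median(S,0);c=S.mean(0);n=np.linalg.svd(S-c,full_matrices=False)[2][2];e=abs((S-c)@n);S=S[e<max(.0015,1.5*np.median(e))]
    return c,n*np.sign(n[0]),len(S)
m=np.zeros(D.shape,bool);m[100:135,195:320]=1;m[100:135,340:470]=1
m&=(D>0)&(hsv[...,1]>60)
S=P[m];print('z range',S[:,2].min(),S[:,2].max())
F=S[S[:,2]>S[:,2].min()+.006]; c,n,k=fit(F);print('panel',c.round(4),n.round(4),k,'ztop',np.percentile(S[:,2],1).round(4))
m=np.zeros(D.shape,bool);m[205:256,262:375]=1;m[215:242,300:338]=0
m&=(hsv[...,1]<30)&(D>0);cb,nb,k=fit(P[m]);print('back',cb.round(4),nb.round(4),k)
Q=P[m];print('tooly range at top')
# keyhole & peg rays
def hit(u,v,c,n):
    o,d=ray(f,u,v);o=(o-p)@M;d=d@M;return o+d*((c-o)@n)/(d@n)
g=cv2.cvtColor(im,cv2.COLOR_RGB2GRAY)
print('\n'.join(str(r_)+' '+' '.join('%3d'%x for x in g[r_,302:338]) for r_ in range(216,244)))
print('\n'.join(str(r_)+' '+' '.join('%3d'%x for x in g[r_,312:345]) for r_ in range(96,148)))
d=(P-c)@n
m=np.zeros(D.shape,bool);m[126:150,310:346]=1
m&=(d<-.008)&(d>-.013);T=P[m];print('head pts',m.sum(),T.mean(0).round(4),T.min(0).round(4),T.max(0).round(4))
for q in((319,221),(319,239),(306,228),(332,228)):print('key',q,hit(*q,cb,nb).round(4))
for q in((328,135),(328,139),(328,144),(317,138),(340,138)):print('peg',q,hit(*q,c-n*.0105,n).round(4))
E
```

```text
z range 0.028653240104787404 0.2299190604208732
panel [0.0812 0.0101 0.0887] [ 1.036e-01 -3.000e-04  9.946e-01] 1183 ztop 0.0292
back [ 0.0128 -0.0012 -0.0023] [1.     0.0033 0.0029] 3317
tooly range at top
216 124 122 124 123 126 126 125 125 124 125 123 124 125 123 125 124 124 126 122 126 124 122 123 125 126 125 124 125 125 125 125 124 124 124 124 124
217 124 124 125 125 124 127 125 125 123 125 123 123 125 123 123 124 124 124 125 124 124 124 124 125 125 124 123 124 125 126 125 125 123 123 124 124
218 123 125 123 124 126 124 125 125 125 124 126 126 126 126 126 125 125 127 126 125 128 125 125 125 125 124 125 129 125 125 125 127 125 125 124 125
219 125 124 123 124 125 124 122 124 122 126 134 134 134 135 133 132 135 134 134 133 133 135 133 133 135 129 124 124 124 125 127 124 125 124 123 124
220 124 124 123 123 121 123 135 135 146 156 164 163 164 162 162 163 162 163 163 161 163 164 164 163 164 144 118 121 123 122 124 124 127 126 125 125
221 124 123 130 134 137 147 150 149 152 158 167 167 167 167 167 165 166 166 168 167 165 166 166 167 168 146 116 120 120 119 120 121 122 115 124 126
222 1
[... 9806 characters left out ...]
 128 122 120 120 121 121 119 120 120 119 118 118 117 115 115 116 120 122 119 129 130 128 126 127 129 130
145 129 130 130 129 130 130 129 129 131 133 130 132 129 131 132 131 132 132 129 129 131 129 131 132 131 129 130 129 130 127 130 128 130
146 129 130 128 128 129 132 131 131 130 131 131 130 130 127 128 130 130 129 132 129 130 131 130 129 130 130 131 129 129 129 130 131 127
147 130 132 131 130 128 130 131 130 128 127 132 128 130 130 128 131 131 129 129 128 129 129 131 129 129 129 128 129 130 130 128 131 130<stdin>:23: RuntimeWarning: Mean of empty slice.
  ret = um.true_divide(
Traceback (most recent call last):
ValueError: zero-size array to reduction operation minimum which has no identity
```

```bash
python3 - <<'E'
from h import *
f=grab('wrist');p,M=tool();P=(cloud(f)-p)@M
g=cv2.cvtColor(f['image'],cv2.COLOR_RGB2GRAY).astype(float)
def hit(u,v,c,n):
    o,d=ray(f,u,v);o=(o-p)@M;d=d@M;return o+d*((c-o)@n)/(d@n)
X=np.array([1.,0,0]);Z=np.array([0,0,1.])
zt=p[2]-.198
E=[]
for u in list(range(215,310,6))+list(range(350,445,6)):
    col=cv2.GaussianBlur(g,(3,3),0)[112:140,u]; k=np.argmin(np.diff(col)[:]) ; E.append(hit(u,112+k+.5,Z*zt,Z))
E=np.array(E);a=np.polyfit(E[:,1],E[:,0],1)
for _ in range(3):
    e=abs(E[:,0]-np.polyval(a,E[:,1]));k=e<.0015;a=np.polyfit(E[k,1],E[k,0],1)
print('front edge x at y=0:',a[1].round(4),'slope',a[0].round(4),k.sum(),'of',len(E))
cb=np.array([.0128,-.0012,-.0023]);nb=np.array([1,.0033,.0029])
for q in((319,219.7),(319.3,239.2),(303.5,224),(335.5,224),(311.5,234),(327.3,234),(254,259.5),(386,259.5)):print('back',q,hit(*q,cb,nb).round(4))
for zz in(.18,.175):
  for q in((317.8,140),(340,140),(323.5,125),(333.5,125),(329,137),(329,143.5)):
    print('peg z',zz,q,hit(*q,Z*(p[2]-zz),Z).round(4))
for v in(120,130,134,139,141):print(v,P[v,326:332].mean(0).round(4))
E
```

```text
front edge x at y=0: 0.0642 slope -0.0058 25 of 32
back (319, 219.7) [ 0.0127 -0.0006  0.0213]
back (319.3, 239.2) [ 0.0128 -0.0004 -0.0082]
back (303.5, 224) [ 0.0128 -0.0089  0.0137]
back (335.5, 224) [0.0127 0.0082 0.0139]
back (311.5, 234) [ 0.0128 -0.0042 -0.0014]
back (327.3, 234) [ 0.0128  0.0035 -0.0013]
back (254, 259.5) [ 0.013  -0.0268 -0.0313]
back (386, 259.5) [ 0.0128  0.0266 -0.031 ]
peg z 0.18 (317.8, 140) [ 0.0551 -0.0014  0.0492]
peg z 0.18 (340, 140) [0.0552 0.0123 0.0492]
peg z 0.18 (323.5, 125) [0.0645 0.0021 0.0492]
peg z 0.18 (333.5, 125) [0.0645 0.0083 0.0492]
peg z 0.18 (329, 137) [0.057  0.0055 0.0492]
peg z 0.18 (329, 143.5) [0.053  0.0055 0.0492]
peg z 0.175 (317.8, 140) [ 0.0548 -0.0014  0.0542]
peg z 0.175 (340, 140) [0.0549 0.0127 0.0542]
peg z 0.175 (323.5, 125) [0.0644 0.0022 0.0542]
peg z 0.175 (333.5, 125) [0.0644 0.0085 0.0542]
peg z 0.175 (329, 137) [0.0567 0.0057 0.0542]
peg z 0.175 (329, 143.5) [0.0526 0.0057 0.0542]
120 [0.0676 0.0053 0.0529]
130 [0.0613 0.0053 0.0528]
134 [0.0587 0.0053 0.0528]
139 [0.0576 0.0043 0.0174]
141 [0.0545 0.0052 0.0486]
```

```bash
python3 -m crank '[[0,0.15,0.6,0,0,0],[0,0.14,0.8,0,0,0],[0,0,0.6,0,0,0],[0,0,0.15,0,0,0],[0.5,0,0,0,0,0],[0.5,0,0,0,0,0],[0.4,0,0,0,0,0],[0,0,0,0,0,0],[0,0,0,0,0,0]]'
python3 - <<'E'
from h import *
f=grab('wrist');save(f,'w4.png')
cv2.imwrite('pics/w4c.png',cv2.resize(f['image'][90:290,200:440],(720,600),interpolation=cv2.INTER_CUBIC)[:,:,::-1])
E
```

```text
clock: 9.55
tcp_pos: [0.5897, 0.0463, 0.1864]
orientation: [3.125, 0.325, 0.0]
contact_force: [-0.8, 0.2, -1.2]
grip_width: 0.0554
gripper_force: 43.1
```

View pics/w4c.png

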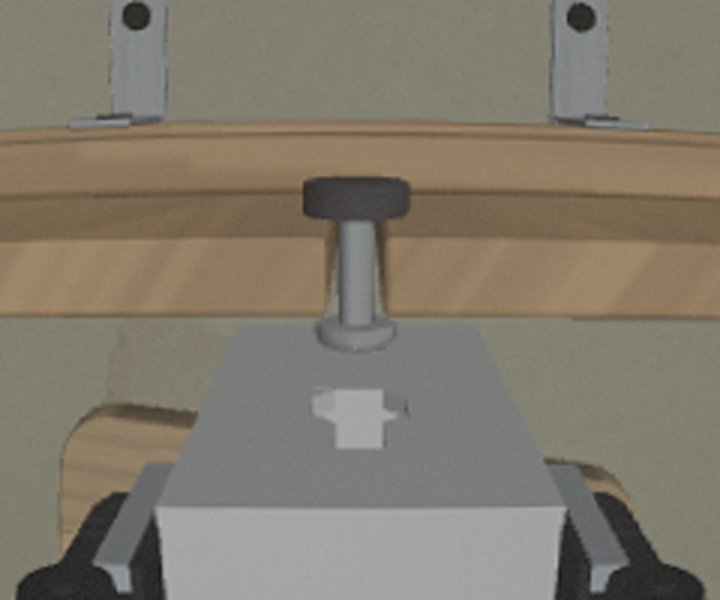

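The crop shows the peg head at (318.7,201) in full-frame pixels, laterally in line with the keyhole at (319.5,229). I'll recheck the height from here.

```bash
cat > m.py <<'E'
from h import *
f=grab('wrist');p,M=tool();P=(cloud(f)-p)@M
def hit(u,v,c,n):
    o,d=ray(f,u,v);o=(o-p)@M;d=d@M;return o+d*((c-o)@n)/(d@n)
Z=np.array([0,0,1.])
g=cv2.GaussianBlur(cv2.cvtColor(f['image'],cv2.COLOR_RGB2GRAY),(3,3),0).astype(float)
E=[]
for u in list(range(225,305,4))+list(range(335,415,4)):
    k=np.argmax(abs(np.diff(g[185:202,u])));E.append(hit(u,185+k+.5,Z*(p[2]-.198),Z))
E=np.array(E);print('front edge x',np.median(E[:,0]).round(4),np.polyfit(E[:,1],E[:,0],1).round(4))
for v in range(166,208,3):print(v,[P[v,u].round(4).tolist() for u in(317,319,321)])
for zt in(.013,):
  for q in((313.3,180),(325,180),(305.5,201),(332,201)):print(q,hit(*q,Z*zt,Z).round(4))
E
python3 m.py
```

```text
front edge x 0.0359 [-0.0104  0.0356]
166 [[0.0447, -0.0015, 0.0105], [0.0445, -0.0005, 0.0114], [0.0447, 0.0005, 0.0106]]
169 [[0.0432, -0.0015, 0.0099], [0.0432, -0.0005, 0.0103], [0.0433, 0.0005, 0.0097]]
172 [[0.0419, -0.0015, 0.0087], [0.0418, -0.0005, 0.0095], [0.0416, 0.0005, 0.0105]]
175 [[0.0401, -0.0015, 0.0106], [0.0401, -0.0005, 0.0103], [0.04, 0.0005, 0.0107]]
178 [[0.0388, -0.0015, 0.009], [0.0387, -0.0005, 0.0097], [0.0386, 0.0005, 0.0102]]
181 [[0.0371, -0.0015, 0.0102], [0.0372, -0.0005, 0.0093], [0.0369, 0.0005, 0.0113]]
184 [[0.0355, -0.0015, 0.0105], [0.0357, -0.0005, 0.0093], [0.0354, 0.0005, 0.0109]]
187 [[0.0341, -0.0015, 0.0097], [0.0338, -0.0005, 0.011], [0.0339, 0.0005, 0.0106]]
190 [[0.0324, -0.0015, 0.0101], [0.0323, -0.0005, 0.0106], [0.0325, 0.0005, 0.0097]]
193 [[0.0309, -0.0015, 0.0102], [0.0308, -0.0005, 0.0103], [0.0305, 0.0005, 0.0116]]
196 [[0.0295, -0.0015, 0.0094], [0.0292, -0.0005, 0.0107], [0.0291, 0.0005, 0.0109]]
199 [[0.0285, -0.0015, 0.0069], [0.0286, -0.0005, 0.0068], [0.0284, 0.0005, 0.0075]]
202 [[0.0271, -0.0015, 0.0064], [0.0274, -0.0005, 0.0055], [0.0271, 0.0005, 0.0067]]
205 [[0.0259, -0.0015, 0.0051], [0.0258, -0.0005, 0.0056], [0.0257, 0.0005, 0.0059]]
(313.3, 180) [ 0.037  -0.0034  0.013 ]
(325, 180) [0.037  0.0026 0.013 ]
(305.5, 201) [ 0.0259 -0.0075  0.013 ]
(332, 201) [0.0259 0.0063 0.013 ]
```

```bash
python3 -m crank '[[0.2,0,0.01,0,0,0],[0.2,0,0,0,0,0],[0.15,0,0,0,0,0],[0.1,0,0,0,0,0],[0.05,0,0,0,0,0],[0,0,0,0,0,0],[0,0,0,0,0,0]]'
python3 m.py | tail -12
```

```text
clock: 10.35
tcp_pos: [0.603, 0.0492, 0.186]
orientation: [-3.125, -0.324, 0.0]
contact_force: [0.3, -1.0, -0.8]
grip_width: 0.055
gripper_force: 43.1
184 [[0.0368, -0.0014, 0.0032], [0.0372, -0.0004, 0.0015], [0.0367, 0.0005, 0.0037]]
187 [[0.035, -0.0014, 0.0047], [0.0353, -0.0005, 0.0035], [0.0349, 0.0005, 0.0051]]
190 [[0.0337, -0.0014, 0.004], [0.0337, -0.0005, 0.0041], [0.0336, 0.0005, 0.0045]]
193 [[0.0309, -0.0015, 0.0093], [0.0309, -0.0005, 0.0095], [0.0305, 0.0006, 0.0112]]
196 [[0.0295, -0.0015, 0.0089], [0.0292, -0.0005, 0.0101], [0.0292, 0.0005, 0.0101]]
199 [[0.0277, -0.0015, 0.0096], [0.0279, -0.0005, 0.0091], [0.0278, 0.0005, 0.0095]]
202 [[0.0262, -0.0015, 0.0093], [0.0263, -0.0005, 0.009], [0.0262, 0.0005, 0.0096]]
205 [[0.0247, -0.0015, 0.0093], [0.0248, -0.0005, 0.0086], [0.0243, 0.0006, 0.0104]]
(313.3, 180) [ 0.0369 -0.0034  0.013 ]
(325, 180) [0.0369 0.0026 0.013 ]
(305.5, 201) [ 0.0258 -0.0075  0.013 ]
(332, 201) [0.0258 0.0063 0.013 ]
```

```bash
python3 -m crank '[[0.07,0,0,0,0,0],[0.05,0,0,0,0,0],[0,0,0,0,0,0],[0,0,0,0,0,0]]'; python3 -m crank '[[0.07,0,0,0,0,0],[0.05,0,0,0,0,0],[0,0,0,0,0,0],[0,0,0,0,0,0]]'
```

```text
clock: 10.8
tcp_pos: [0.6055, 0.0497, 0.1861]
orientation: [3.125, 0.325, -0.0]
contact_force: [-0.6, -0.4, -0.7]
grip_width: 0.0553
gripper_force: 43.1
clock: 11.2
tcp_pos: [0.6079, 0.0502, 0.1861]
orientation: [3.125, 0.325, -0.0]
contact_force: [0.4, -0.2, -1.8]
grip_width: 0.0552
gripper_force: 43.1
```

```bash
python3 - <<'E'
from h import *
f=grab('wrist')
cv2.imwrite('pics/w5c.png',cv2.resize(f['image'][130:290,220:420],(750,600),interpolation=cv2.INTER_CUBIC)[:,:,::-1])
E
```

```text
(no output)
```

View pics/w5c.png

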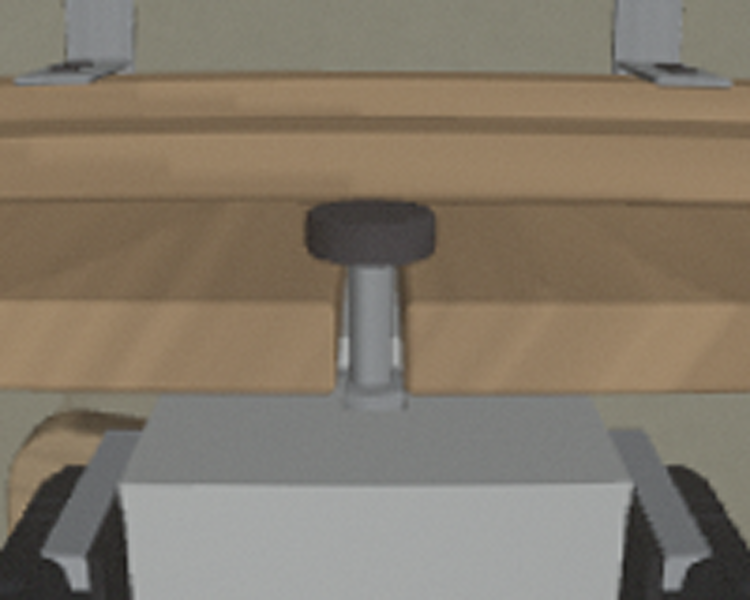

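The crop shows the peg head entering the keyhole with no contact force. I'll carry on until the back touches the slats.

```bash
python3 -m crank '[[0.07,0,0,0,0,0],[0.07,0,0,0,0,0],[0,0,0,0,0,0],[0,0,0,0,0,0]]'; python3 -m crank '[[0.05,0,0,0,0,0],[0,0,0,0,0,0],[0,0,0,0,0,0]]'; python3 -m crank '[[0.04,0,0,0,0,0],[0,0,0,0,0,0],[0,0,0,0,0,0]]'
```

```text
clock: 11.65
tcp_pos: [0.6106, 0.0508, 0.1861]
orientation: [3.125, 0.325, -0.0]
contact_force: [0.7, -1.1, -0.6]
grip_width: 0.0555
gripper_force: 43.1
clock: 11.95
tcp_pos: [0.6112, 0.0509, 0.186]
orientation: [-3.125, -0.324, 0.001]
contact_force: [-1.3, 0.1, -0.7]
grip_width: 0.0555
gripper_force: 43.3
clock: 12.25
tcp_pos: [0.6118, 0.051, 0.1859]
orientation: [-3.125, -0.324, 0.002]
contact_force: [-4.1, -0.4, 0.7]
grip_width: 0.0551
gripper_force: 43.4
```

```bash
python3 -m crank '[[-0.03,0,0,0,0,0],[0,0,0.1,0,0,0],[0,0,0.1,0,0,0],[0,0,0.05,0,0,0],[0,0,0,0,0,0],[0,0,0,0,0,0]]'; python3 -m crank '[[0,0,0.1,0,0,0],[0,0,0.1,0,0,0],[0,0,0.05,0,0,0],[0,0,0,0,0,0],[0,0,0,0,0,0]]'
```

```text
clock: 12.85
tcp_pos: [0.6115, 0.051, 0.1807]
orientation: [3.125, 0.325, -0.001]
contact_force: [-2.8, -1.3, -2.3]
grip_width: 0.0553
gripper_force: 42.9
clock: 13.35
tcp_pos: [0.6116, 0.051, 0.1758]
orientation: [3.125, 0.325, -0.001]
contact_force: [-3.8, -2.5, -2.1]
grip_width: 0.0555
gripper_force: 43.0
```

```bash
python3 -m crank '[[-0.02,0.015,0,0,0,0],[0,0,0.1,0,0,0],[0,0,0.1,0,0,0],[0,0,0.05,0,0,0],[0,0,0,0,0,0],[0,0,0,0,0,0]]'; python3 -m crank '[[0,0,0.05,0,0,0],[0,0,0.05,0,0,0],[0,0,0,0,0,0],[0,0,0,0,0,0]]'
```

```text
clock: 13.95
tcp_pos: [0.6115, 0.0507, 0.1709]
orientation: [3.125, 0.325, 0.0]
contact_force: [-2.6, -0.9, -1.7]
grip_width: 0.0555
gripper_force: 43.0
clock: 14.35
tcp_pos: [0.6115, 0.0507, 0.169]
orientation: [3.125, 0.325, 0.0]
contact_force: [-2.9, -0.1, -0.8]
grip_width: 0.0551
gripper_force: 43.2
```

Down 17 mm, about 1 mm to go. I'll feel for the seat.

```bash
python3 -m crank '[[0,0,0.04,0,0,0],[0,0,0,0,0,0],[0,0,0,0,0,0]]'; python3 -m crank '[[0,0,0.03,0,0,0],[0,0,0,0,0,0],[0,0,0,0,0,0]]'
```

```text
clock: 14.65
tcp_pos: [0.6115, 0.0506, 0.1683]
orientation: [-3.125, -0.325, -0.0]
contact_force: [-2.9, -0.6, -0.9]
grip_width: 0.0558
gripper_force: 43.3
clock: 14.95
tcp_pos: [0.6116, 0.0507, 0.1681]
orientation: [-3.125, -0.325, -0.001]
contact_force: [-5.3, -1.1, 5.2]
grip_width: 0.0554
gripper_force: 43.8
```

```bash
python3 -m crank '[[0,0,0,0,0,0],[0,0,0,0,0,0]]' 0 20; python3 -m crank '[[0,0,0,0,0,0],[0,0,0,0,0,0],[0,0,0,0,0,0],[0,0,0,0,0,0],[0,0,0,0,0,0]]' 0.85 20
python3 - <<'E'
from h import *
f=grab('wrist')
cv2.imwrite('pics/w6.png',f['image'][:,:,::-1])
E
```

```text
clock: 15.15
tcp_pos: [0.6116, 0.0507, 0.1681]
orientation: [-3.125, -0.325, -0.001]
contact_force: [-3.9, -0.6, 5.9]
grip_width: 0.0554
gripper_force: 43.8
clock: 15.65
tcp_pos: [0.6116, 0.0507, 0.1677]
orientation: [3.125, 0.325, 0.001]
contact_force: [0.5, -0.6, 0.4]
grip_width: 0.0727
gripper_force: 0.0
```

View pics/w6.png

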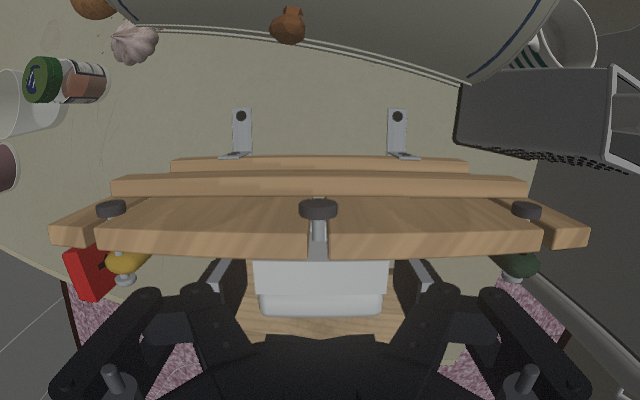

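The fingers are clear on both sides of the case, which hangs flush against the slats with its top at rows 262–315. I'll retreat straight up and check.

```bash
python3 -m crank '[[0,0,-0.2,0,0,0],[0,0,-0.4,0,0,0],[0,0,-0.8,0,0,0],[0,0,-1,0,0,0],[0,0,-1,0,0,0],[0,0,-1,0,0,0],[0,0,-1,0,0,0],[0,0,0,0,0,0],[0,0,0,0,0,0],[0,0,0,0,0,0]]'
python3 - <<'E'
from h import *
f=grab('wrist');s=grab('scene')
w=f['image'][60:340,120:520]; c=cv2.resize(s['image'][170:320,335:485],(400,400),interpolation=cv2.INTER_CUBIC)[:280]
c2=cv2.resize(s['image'][180:275,350:485],(398,280),interpolation=cv2.INTER_CUBIC)
cv2.imwrite('pics/end.png',cv2.hconcat([w,c2])[:,:,::-1])
P=cloud(f);H=cv2.cvtColor(f['image'],cv2.COLOR_RGB2HSV)
c=np.array([.6243,.0561,0]);n=np.array([-.9795,-.2017,0]);t=np.array([.2017,-.9795,0])
d=(P-c)@n;l=(P-c)@t
m=(d>-.003)&(d<.045)&(abs(l)<.045)&(P[...,2]>.18)&(P[...,2]<.235)&(H[...,1]<30)&(f['depth']>0)
Q=np.c_[d[m],l[m],P[m][:,2]]
top=Q[Q[:,2]>np.median(Q[:,2])-.003];print(m.sum(),'d',np.percentile(top[:,0],[2,98]).round(4),'lat',np.percentile(top[:,1],[2,98]).round(4),'z',np.median(top[:,2]).round(4))
E
```

```text
clock: 16.7
tcp_pos: [0.6109, 0.0508, 0.2751]
orientation: [-3.125, -0.325, 0.002]
contact_force: [-0.8, 0.2, 0.3]
grip_width: 0.0727
gripper_force: 0.0
2712 d [0.0015 0.029 ] lat [-0.0235  0.0293] z 0.1981
```

View pics/end.png

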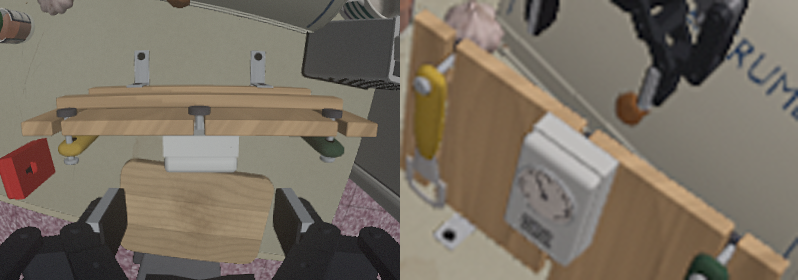

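The thermometer hangs upright and flush with its dial facing out, and the gripper is clear.

```bash
python3 -c "
from bench import r
print(r.hand_in())"
```

```text
the job is handed in; nothing more can be done
None
```

The white dial thermometer hangs by its keyhole on the free middle peg, upright and flush with the dial facing out; it was let go and handed in at about 17 s, with wrist force readings under about 8 N and no bystander touched (the verdict was not reported back).

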